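Roll a shaft blank into the V-block and up to its stop

ROBOT

A 6-joint arm with a two-finger parallel gripper is mounted at the origin on a cart in front of the work surface, level with it; the furniture and walls round the work are solid. World frame = base frame: x ahead of the robot, y to its left, z up, the work surface at z = 0. Lengths are in m, angles in rad, forces in N, time in s.
With the tool pointing down it reaches from about 0.325 to 0.775 m from the base axis. Payload 9.3 kg.
Tool frame: the origin (TCP) lies at the very end of the fingers, on their centre line; the grasp point (between the pads) lies 19 mm behind it; z points along the fingers, y is the direction in which the jaws open and shut (so a half turn about z gives the same grasp; the last joint's range is limited). The gripper opens to 85 mm and grips with 20 to 120 N. Pads are 22 mm wide; open, the fingers measure 114 mm over their backs; the gripper's body (76 mm by 85 mm) begins 54 mm behind the grasp point. The pads swing forward as they close: fully open they stand 13 mm farther back than shut.
Start: joints at [1.016, 0.259, 0.021, 1.334, 0, 1.418], TCP at [0.215, 0.506, 0.231] pointing down, gripper open.
Joint ranges: [-3.04, 3.04], [-0.91, 1.82], [-1.04, 1.36], [-1.92, 1.95], [-1.52, 1.45], [-3.14, 3.14]. Speed limits (rad/s): [2.22, 2.22, 2.79, 3.14, 3.14, 3.14].

INTERFACE

Orientations are given as a unit quaternion [x, y, z, w].
In Python, from station import r gives the robot as it stands. The module is installed in compiled form; this text tells all that it offers. Calls block until the motion is done:
- r.reach(position, orientation): joint-space move of the TCP to a pose.
- r.move_l(position, orientation=None, max_speed=0.15, stop_force=None): straight line of the TCP; orientation=None keeps the orientation; max_speed is the mean speed in m/s. With stop_force (N) it stops when the force on the tool has changed by that much, and returns True; else False.
- r.goto_joints(angles): joint-space move.
- r.grip(opening, squeeze=None): finger opening in m; squeeze is the grip in N (None keeps the last); returns when the fingers have stopped.
- r.hold(seconds).
- r.solve_ik(position, orientation): joint angles nearest the present ones, or None.
- r.get_obs(): the state.
- r.capture(name): name is "scene" or "top"; returns a dict with "pixels" (420x560x3 uint8, blue, green, red), "depth" (420x560 float32, m along the optical axis (not along the pixel's ray), 0 where there is no reading), "fovy" (degrees; the focal length in pixels is half the picture's height over the tangent of half this angle, whatever the lens; pixels are square), "cx", "cy" (the principal point, pixels), "distortion" ([k1, k2, p1, p2, k3] as OpenCV has them; the pictures are not rectified), "rvec" (rotation vector, rad) and "tvec" (3), from world to camera coordinates, as OpenCV has them. Camera axes: x right, y down, z forward; pixel columns grow to the right and rows downward; lengths in m; the calibration is good to about 2 mm. A picture is of the moment at which its call begins.
A pose or a line that the arm cannot do raises r.IKError and nothing moves.
- r.job_done(): hands the job in, once; it reports no verdict.
The state is a dict: "time_s": time; "qpos": joint angles; "qd": joint speeds; "effort": joint torques, N m; "tool_pos": TCP position; "tool_rot": TCP orientation; "contact_force": force on the tool from outside, world axes, zero at the start; "ft_torque": the same for the moment, N m; "finger_gap": finger opening in m.
Only numpy, scipy, OpenCV 4.12 (cv2) and the standard library are available. Lean on these libraries where they do the work, as an engineer would, in place of code of your own. Each camera call takes 0.05 s, during which the arm holds its last target.

TASK

Roll the loose round bar along the bench by pushing its side, up the ramp and into the groove of the V-block, and push it along the groove until its end meets the stop plate. Only push it with the fingers: do not pick the bar up, and leave the square bar and the other things on the bench where they are.

Things in the scene. Friction and masses are not known exactly. Their poses are not given: they have to be found in the camera images.
- v_block: Steel V-block fixed to the bench. Origin at bench level under mid-groove; x along the groove toward the stop, z up. 140 mm long (x -70 to +70). Section across y: 120-degree V, apex 2 mm high at y = 0, crests 9 mm high at y = +12 and -12 mm, then straight ramps down to bench level at y = +60 and -60 mm. A bar in the groove has its axis at y = 0, 20.5 mm above the bench.
- stop (a point): Middle of the face of the dark stop plate at the V-block's +x end, 70 mm from its origin, 20.5 mm above the bench: the bar's end meets the plate here, the bar's centre then being 75 mm before it. The plate is 60 mm wide, 42 mm high, 8 mm thick, with a low foot reaching 41 mm behind the face. The groove's other end is open.
- round_bar: Loose round aluminium bar, turned smooth (friction about 0.35), 32 mm diameter, 150 mm long, about 0.3 kg, lying on the bench on one side of the V-block or the other, beyond the foot of that ramp and roughly parallel to the groove. Origin at the centre of the bar (16 mm above the bench at the start), x along the bar's axis; y and z turn with it as it rolls.
- square_bar: Loose square aluminium bar, 28 x 28 mm, 150 mm long, lying on the bench on the other side of the V-block; to be left alone. Origin at its centre, x along its length.
- dial_gauge: Loose dial gauge, 101 x 57 x 22 mm, near the robot on the right; to be left alone. Origin under its middle.
- shears_brass: Loose scissors, 53 x 150 x 8 mm, beyond the stop plate, right of the caliper; to be left alone. Origin under the middle.
- pencil_a: Loose pencil, 142 mm long, 12 mm thick, lying right of the work beyond the lamp lead; to be left alone. Origin under its middle.
- caliper: Loose caliper, 70 x 200 x 12 mm, beyond the stop plate; to be left alone. Origin under its middle.

How it is judged:
By the outcome, as a careful person would: the job done as asked, in the order asked, and still so for the second after the job is handed in, with the robot touching nothing.
It also fails if it takes over 56 s, if anything falls off the work surface, if the arm or the gripper's body presses on something with over 40 N, if the wrist force passes 120 N, or if a joint passes its speed limit or range.

## Working session

There is one attempt and no reset: what is moved stays moved. The work goes in short steps, each a Python script; the robot and the scene stay as the last script left them, time stands still between calls to the robot, and variables do not carry over. Pictures are saved under pics/ and viewed, and the job is handed in when it is done.

```bash
mkdir -p pics; python3 - <<'E'
from station import r
import cv2,numpy as np,pickle
d={}
for n in("scene","top"):
    c=r.capture(n); d[n]=c; cv2.imwrite(f"pics/{n}0.png",c["pixels"])
    print(n,c["fovy"],c["cx"],c["cy"],c["distortion"],c["rvec"],c["tvec"])
pickle.dump(d,open("cap0.pkl","wb"))
o=r.get_obs();print(o)
E
```

```text
scene 54.856560305569886 278.12448813420644 208.15046817214127 [-0.01254586  0.          0.          0.          0.        ] [ 1.33894527 -2.18416818  0.96066782] [0.18696772 0.41052155 0.48196514]
top 49.2721980928411 280.20769938916436 208.54984867145726 [-0.04393748  0.          0.          0.          0.        ] [ 2.1311476  -2.1470624   0.15546662] [-0.06522664  0.58336686  0.8038363 ]
{'time_s': 0.1, 'qpos': array([1.01641689e+00, 2.59139581e-01, 2.08720596e-02, 1.33374666e+00,
       3.14148844e-05, 1.41822522e+00]), 'qd': array([ 0.00042062, -0.00120922,  0.00157353, -0.00250841,  0.0022917 ,
        0.00268833]), 'effort': array([ 5.69348762e-03, -5.56692088e+01,  3.45071161e+01,  1.15925606e-02,
       -1.07965693e-04, -7.81033862e-06]), 'tool_pos': array([0.21494257, 0.50598652, 0.23073818]), 'tool_rot': array([ 1.99555362e-01,  9.79886364e-01, -5.65841070e-04, -2.25521969e-04]), 'contact_force': array([-0.53125375, -0.86849486,  0.4288043 ]), 'ft_torque': array([-0.03611453,  0.0454778 , -0.0246938 ]), 'finger_gap': 0.08522432694239065}
```

View pics/top0.png

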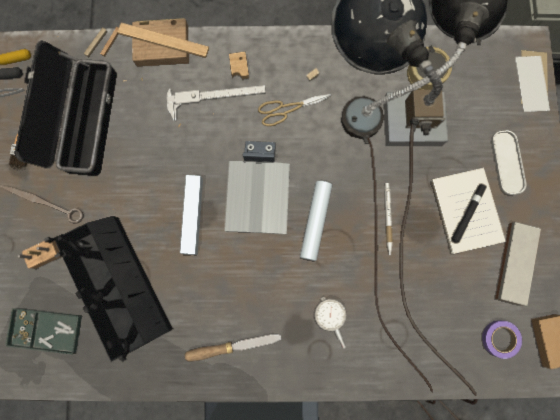

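View pics/scene0.png

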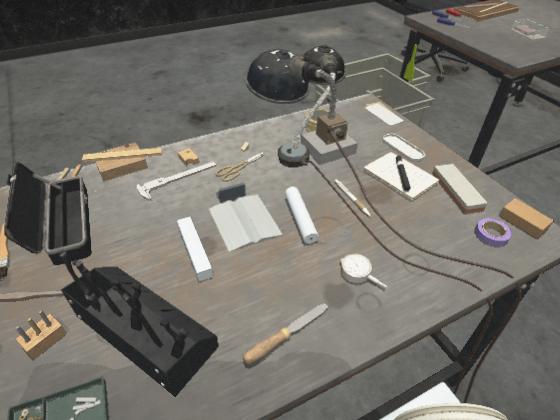

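The top view shows the V-block at about (258,197) with its stop at (260,150). The round bar is to its right at about (316,220) and the square bar to its left at about (190,215). Next I'll measure these.

```bash
cat > h.py <<'E'
import numpy as np,cv2
def K(c):
    f=c["pixels"].shape[0]/2/np.tan(np.radians(c["fovy"])/2)
    return np.array([[f,0,c["cx"]],[0,f,c["cy"]],[0,0,1.]])
def rays(c,uv):
    n=cv2.undistortPoints(np.asarray(uv,float).reshape(-1,1,2),K(c),np.asarray(c["distortion"],float)).reshape(-1,2)
    R=cv2.Rodrigues(np.asarray(c["rvec"],float))[0];t=np.asarray(c["tvec"],float).reshape(3)
    return np.c_[n,np.ones(len(n))],R,t
def plane(c,uv,z):
    d,R,t=rays(c,uv);o=-R.T@t;w=d@R
    return o+w*((z-o[2])/w[:,2])[:,None]
def cloud(c):
    H,W=c["depth"].shape
    v,u=np.mgrid[:H,:W]
    d,R,t=rays(c,np.c_[u.ravel(),v.ravel()])
    P=(d*c["depth"].ravel()[:,None]-t)@R
    return P.reshape(H,W,3)
def proj(c,P):
    return cv2.projectPoints(np.asarray(P,float).reshape(-1,3),np.asarray(c["rvec"],float),np.asarray(c["tvec"],float),K(c),np.asarray(c["distortion"],float))[0].reshape(-1,2)
E
python3 - <<'E'
import pickle;from h import *
d=pickle.load(open("cap0.pkl","rb"))
for n in d:
    c=d[n];P=cloud(c)
    print(n,"valid",(c["depth"]>0).mean())
    if n=="top":
        for uv in [(258,197),(316,220),(190,215),(150,200),(340,270),(260,150),(387,220),(330,315),(363,118),(376,250)]:
            print(uv,P[uv[1],uv[0]].round(4))
        im=c["pixels"][120:300,170:400]; cv2.imwrite("pics/crop0.png",cv2.resize(im,None,fx=3.4,fy=3.3,interpolation=cv2.INTER_CUBIC))
        Z=P[...,2]; print("bench z", np.median(Z[240:280,230:300]))
        z=np.clip(Z*5000+30,0,255).astype(np.uint8)[120:300,170:400]
        cv2.imwrite("pics/z0.png",cv2.resize(z,None,fx=3.4,fy=3.3,interpolation=0))
E
```

```text
scene valid 0.9865561224489796
top valid 0.9958801020408163
(258, 197) [ 0.612  -0.0262  0.0046]
(316, 220) [ 0.5625 -0.1363  0.0321]
(190, 215) [0.5744 0.1011 0.0281]
(150, 200) [ 6.087e-01  1.867e-01 -1.000e-04]
(340, 270) [ 4.699e-01 -1.827e-01  4.000e-04]
(260, 150) [ 0.7063 -0.0301  0.0055]
(387, 220) [ 0.5642 -0.2743  0.0104]
(330, 315) [ 0.3874 -0.1597  0.0218]
(363, 118) [ 0.7616 -0.2316  0.0311]
(376, 250) [ 0.5072 -0.252   0.0053]
bench z -0.00015806197981594683
```

View pics/crop0.png

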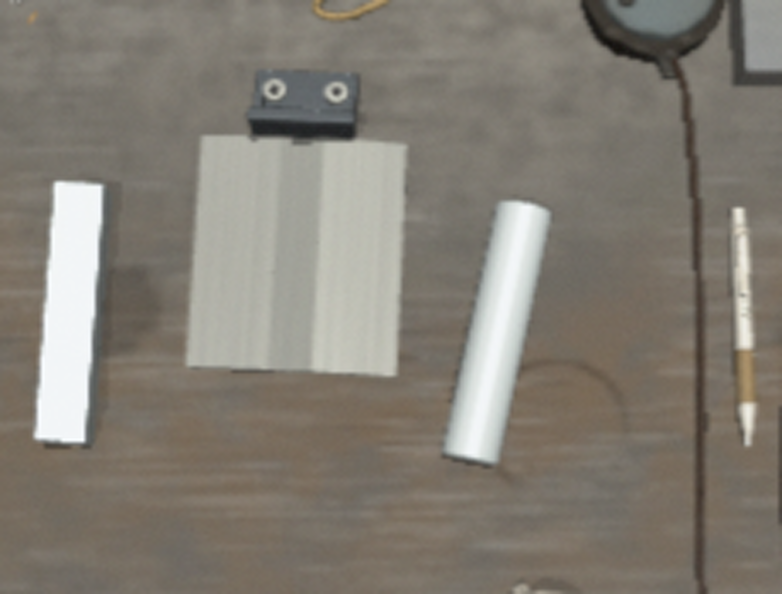

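View pics/z0.png

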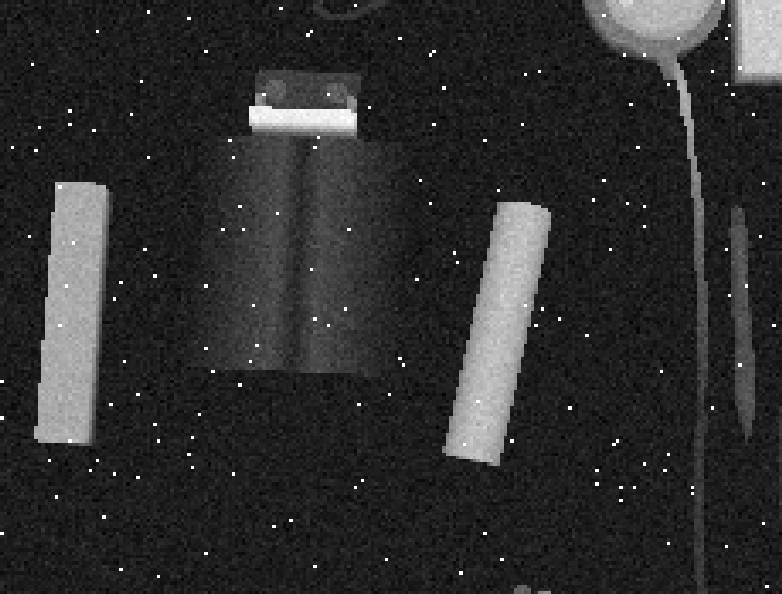

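```bash
cat > meas.py <<'E'
from h import *
def blob(m,seed):
    m=cv2.medianBlur(m.astype(np.uint8)*255,3)
    n,l,s,ce=cv2.connectedComponentsWithStats(m)
    return l==l[seed[1],seed[0]]
def bar(c,seed,r_=0.016,zmin=None,zlo=.012):
    """round bar: axis from points near the top; ends from extents"""
    P=cloud(c);Z=P[...,2]
    m=blob((Z>zlo)&(Z<.045),seed)
    Q=P[m]
    A=Q[:,:2]
    dirv=np.linalg.svd(A-A.mean(0),full_matrices=False)[2][0]
    if dirv[0]<0:dirv=-dirv
    for _ in range(5):
        nrm=np.array([-dirv[1],dirv[0]])
        s=A@dirv;v=A@nrm
        # fit cylinder: z + v^2 coefs: (v-v0-k s)^2+(z-z0)^2=r^2
        from scipy.optimize import least_squares
        s0=np.median(s)
        f=lambda p:np.sqrt((v-p[0]-p[1]*(s-s0))**2+(Q[:,2]-p[2])**2)-r_
        p=least_squares(f,[np.median(v),0,np.median(Q[:,2])-.01],loss='soft_l1',f_scale=.001).x
        th=np.arctan2(dirv[1],dirv[0])+np.arctan(p[1]);cen=s0*dirv+p[0]*nrm
        dirv=np.array([np.cos(th),np.sin(th)])
    s=A@dirv; lo,hi=np.percentile(s,[.3,99.7])
    nrm=np.array([-dirv[1],dirv[0]])
    cc=(lo+hi)/2*dirv+(cen@nrm)*nrm
    return cc,th,p[2],hi-lo,np.std(f(p))
E
python3 - <<'E'
import pickle;from meas import *
d=pickle.load(open("cap0.pkl","rb"));c=d["top"]
print("bar",bar(c,(316,220)))
P=cloud(c);Z=P[...,2]
m=blob((Z>.012)&(Z<.04),(190,215));Q=P[m][:,:2].astype(np.float32);print("square",cv2.minAreaRect(Q))
m=blob((Z>.025)&(Z<.06),(260,156));Q=P[m];print("stop top z",np.median(Q[:,2]),cv2.boxPoints(cv2.minAreaRect(Q[:,:2].astype(np.float32))))
# block by colour
im=c["pixels"].astype(int);g=im.sum(2)/3
print("block col",im[200,240],im[200,258],im[200,280],"wood",im[200,215],im[260,258])
best=blob((g>115)&((im[...,2]-im[...,0])<30),(240,200))
print(best.sum())
cs=max(cv2.findContours(best.astype(np.uint8),0,1)[0],key=cv2.contourArea)
q=cv2.approxPolyDP(cv2.convexHull(cs),5,True).reshape(-1,2);print(q)
W=plane(c,q,0);print(W.round(4))
rect=cv2.minAreaRect(plane(c,cs.reshape(-1,2),0)[:,:2].astype(np.float32));print("block rect",rect,cv2.boxPoints(rect))
# groove from depth: fit V
m=best&(Z<.02);Q=P[m]
from scipy.optimize import least_squares
prof=lambda y:np.interp(np.abs(y),[0,12e-3,60e-3,1],[.002,.009,0,0])
def f(p):
    y=-(Q[:,0]-.6)*np.sin(p[1])+(Q[:,1]-p[0])*np.cos(p[1])
    return prof(y)+p[2]-Q[:,2]
s=least_squares(f,[-.027,0,0],loss='soft_l1',f_scale=.001,x_scale=[.01,.1,.001]);print("groove y at x=.6, ang,dz",s.x,np.std(f(s.x)))
E
```

```text
bar (array([ 0.56370063, -0.13733184]), np.float64(-0.22388804564130976), np.float64(0.016153554903567766), np.float64(0.14894274376453243), np.float64(0.04039866239105723))
square ((0.5216683149337769, 0.05579020082950592), (0.2692629098892212, 0.11844279617071152), 39.03181838989258)
stop top z 0.04071300524624233 [[ 0.45438194 -0.07499717]
 [ 0.4722165  -0.12910464]
 [ 0.70909786 -0.05102547]
 [ 0.6912633   0.00308201]]
block col [167 177 178] [152 161 161] [180 191 190] wood [101 107 113] [ 92 109 122]
32575
[[428  78]
 [408 139]
 [315 260]
 [208 234]
 [112 109]
 [116  87]
 [189  27]
 [329  25]]
[[ 0.8581 -0.3743  0.    ]
 [ 0.7284 -0.3259  0.    ]
 [ 0.4893 -0.1353  0.    ]
 [ 0.5409  0.071   0.    ]
 [ 0.7978  0.2724  0.    ]
 [ 0.8453  0.2668  0.    ]
 [ 0.9766  0.1195  0.    ]
 [ 0.9774 -0.174   0.    ]]
block rect ((0.7930227518081665, -0.03449738025665283), (0.5366203188896179, 0.5259782075881958), 51.491416931152344) [[ 0.42017138 -0.08070868]
 [ 0.8317572  -0.40819946]
 [ 1.1658741   0.01171392]
 [ 0.7542883   0.3392047 ]]
groove y at x=.6, ang,dz [-0.02436711  0.02608878 -0.00078392] 0.017056560900758237
```

```bash
sed -i 's/P=(d\*c\["depth"\].ravel()/P=(d*cv2.medianBlur(c["depth"],5).ravel()/' h.py
python3 - <<'E'
import pickle;from meas import *
d=pickle.load(open("cap0.pkl","rb"));c=d["top"]
print("bar",bar(c,(316,220)))
P=cloud(c);Z=P[...,2]
m=blob((Z>.02)&(Z<.04),(190,215));Q=P[m][:,:2].astype(np.float32);print("square",cv2.minAreaRect(Q))
m=blob((Z>.03)&(Z<.06),(260,156));Q=P[m];print("stop top z",np.median(Q[:,2]),cv2.boxPoints(cv2.minAreaRect(Q[:,:2].astype(np.float32))))
im=c["pixels"].astype(int);g=im.sum(2)/3
best=blob((g>135)&((im[...,2]-im[...,0])<25),(240,200))
cs=max(cv2.findContours(best.astype(np.uint8),0,1)[0],key=cv2.contourArea)
q=cv2.approxPolyDP(cv2.convexHull(cs),4,True).reshape(-1,2);print(q)
print(plane(c,q,0).round(4))
rect=cv2.minAreaRect(plane(c,cs.reshape(-1,2),0)[:,:2].astype(np.float32));print("block rect",rect)
m=best&(Z<.02);Q=P[m]
from scipy.optimize import least_squares
prof=lambda y:np.interp(np.abs(y),[0,12e-3,60e-3,1],[.002,.009,0,0])
def f(p):
    y=-(Q[:,0]-.615)*np.sin(p[1])+(Q[:,1]-p[0])*np.cos(p[1])
    return prof(y)+p[2]-Q[:,2]
for a in(-.1,0,.1):
    s=least_squares(f,[-.027,a,0],loss='soft_l1',f_scale=.001,x_scale=[.01,.1,.001]);print("groove y at x=.615, ang,dz",s.x,s.cost,np.std(f(s.x)))
E
```

```text
bar (array([ 0.56403629, -0.13740505]), np.float64(-0.22434093355626777), np.float64(0.015850666562644004), np.float64(0.14928025436548098), np.float64(0.0007737404942021575))
square ((0.5778173804283142, 0.10124543309211731), (0.028883032500743866, 0.15084411203861237), 87.30643463134766)
stop top z 0.04062664070216753 [[ 6.8161643e-01 -5.8131676e-02]
 [ 6.9037533e-01 -5.8619630e-02]
 [ 6.9366503e-01  4.3151900e-04]
 [ 6.8490613e-01  9.1947243e-04]]
[[230 161]
 [289 164]
 [285 233]
 [224 229]]
[[ 0.6859  0.0297  0.    ]
 [ 0.6787 -0.0873  0.    ]
 [ 0.5417 -0.0782  0.    ]
 [ 0.5504  0.04    0.    ]]
block rect ((0.6146429181098938, -0.024089716374874115), (0.12128002941608429, 0.1413460224866867), 86.88082122802734)
groove y at x=.615, ang,dz [-2.44252788e-02 -5.62697090e-02  1.77901680e-05] 0.00047982640766026897 0.0005150025174970864
groove y at x=.615, ang,dz [-2.44252788e-02 -5.62697091e-02  1.77901680e-05] 0.0004798264076602689 0.0005150025174989522
groove y at x=.615, ang,dz [-2.44252788e-02 -5.62697090e-02  1.77901680e-05] 0.0004798264076602689 0.0005150025174981172
```

```bash
cat > fr.py <<'E'
import numpy as np
from scipy.spatial.transform import Rotation as R
O=np.array([.6146,-.0243]);psi=-.0563
u=np.array([np.cos(psi),np.sin(psi)]);n=np.array([-u[1],u[0]])
def W(bx,by,z): return [*(O+bx*u+by*n),z]
def B(p): d=np.asarray(p)[:2]-O; return d@u,d@n
def ori(yaw,s=1):
    y=s*np.array([np.cos(yaw),np.sin(yaw),0]);z=np.array([0,0,-1.]);x=np.cross(y,z)
    return R.from_matrix(np.c_[x,y,z]).as_quat()
E
python3 - <<'E'
from station import r
from fr import *; from meas import *; import pickle
c=pickle.load(open("cap0.pkl","rb"))["top"];P=cloud(c).reshape(-1,3)
for th in range(-25,75,10):
    a=np.degrees(np.arctan2(P[:,1],P[:,0]));rr=np.hypot(P[:,0],P[:,1]);m=(abs(a-th)<5)&(rr>.3)&(rr<.72)
    print(th,np.percentile(P[m,2],99.8).round(3))
for s in(1,-1):
    for p in [W(-.042,-.165,.23),W(-.042,-.165,0),W(-.042,-.03,.01)]:
        print(s,r.solve_ik(p,ori(psi,s)))
E
```

```text
-25 0.04
-15 0.033
-5 0.042
5 0.029
15 0.029
25 0.164
35 0.159
45 0.025
55 0.013
65 0.001
1 [-0.46129066  0.33417316  0.12649481  1.36311797  0.          1.16580567]
1 [-0.46129066  0.48777236 -0.25418141  0.82884256  0.          1.16580567]
1 [-0.23696477  0.44903304 -0.29363397  0.82812932  0.          1.39013156]
-1 [-0.46129066  0.33417316  0.12649481  1.36311797  0.         -1.97578699]
-1 [-0.46129066  0.48777236 -0.25418141  0.82884256  0.         -1.97578699]
-1 [-0.23696477  0.44903304 -0.29363397  0.82812932  0.         -1.7514611 ]
```

```bash
python3 - <<'E'
from station import r
from fr import *; import cv2
q=ori(psi,1)
r.reach(W(-.042,-.168,.25),q)
r.move_l(W(-.042,-.168,.06),q,max_speed=.15)
print(r.get_obs()["tool_pos"],r.get_obs()["time_s"])
r.hold(.2)
hit=r.move_l(W(-.042,-.168,-.016),q,max_speed=.025,stop_force=4)
o=r.get_obs();print(hit,o["tool_pos"],o["contact_force"],o["time_s"])
r.move_l([*o["tool_pos"][:2],o["tool_pos"][2]+.009],max_speed=.03)
for k in("top","scene"): cv2.imwrite(f"pics/{k}1.png",r.capture(k)["pixels"])
E
```

```text
[ 0.56364763 -0.18983013  0.06079596] 4.2583
True [ 0.56324726 -0.18970421 -0.01309979] [-0.9947983   0.62354558  5.85314472] 7.075
```

View pics/scene1.png

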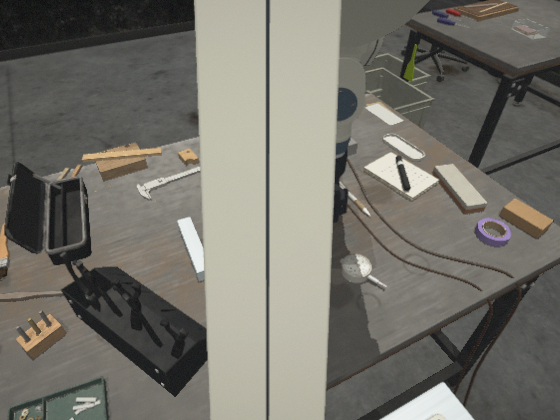

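View pics/top1.png

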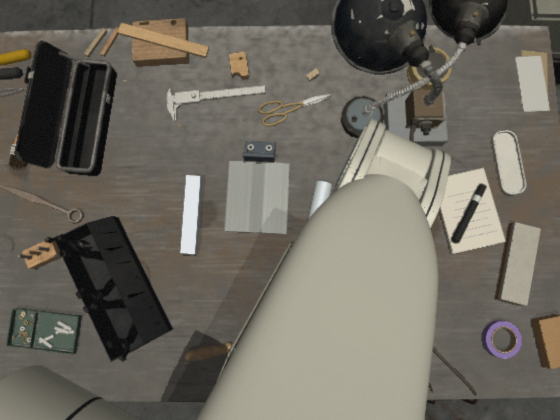

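```bash
python3 - <<'E'
from station import r
from fr import *; import cv2,pickle
q=ori(psi,1)
for y0,z in((-.13,-.005),(-.10,-.004),(-.062,-.001)):
    h=r.move_l(W(-.042,y0,z),q,max_speed=.035,stop_force=15)
    o=r.get_obs();print(h,B(o["tool_pos"]),o["tool_pos"][2],(o["contact_force"]).round(2),o["time_s"])
r.hold(.3)
d={k:r.capture(k) for k in("top","scene")};pickle.dump(d,open("cap2.pkl","wb"))
for k in d: cv2.imwrite(f"pics/{k}2.png",d[k]["pixels"])
cv2.imwrite("pics/c2.png",cv2.resize(d["top"]["pixels"][120:300,170:400],None,fx=3.4,fy=3.3,interpolation=2))
E
```

```text
False (np.float64(-0.04197093340735718), np.float64(-0.1301622586104801)) -0.0050138292254539585 [-0.15 -0.34 -0.85] 8.8833
False (np.float64(-0.041983591769675706), np.float64(-0.10010655875672653)) -0.004005350051233904 [-0.75 -0.99 -1.03] 9.8917
False (np.float64(-0.0421437214363924), np.float64(-0.06191205979187149)) -0.0011633062933873103 [ 0.72 -0.1  -1.27] 11.1333
```

View pics/c2.png

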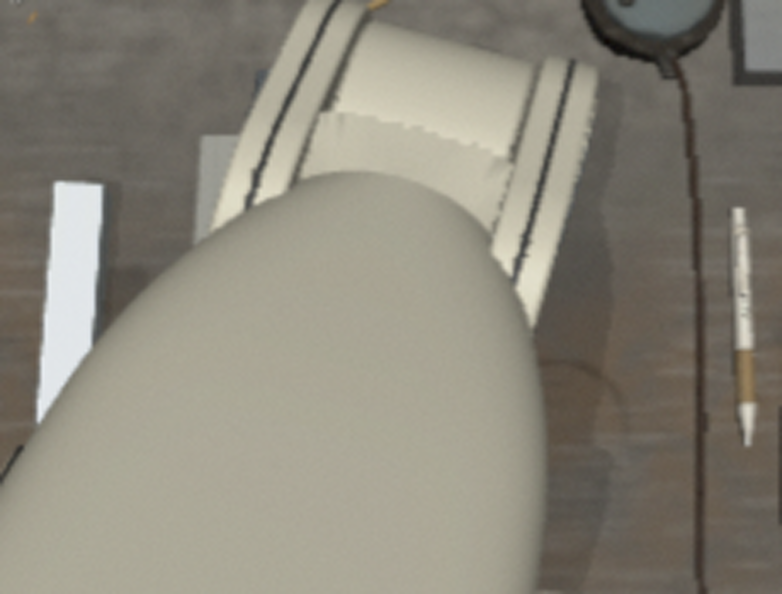

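View pics/scene2.png

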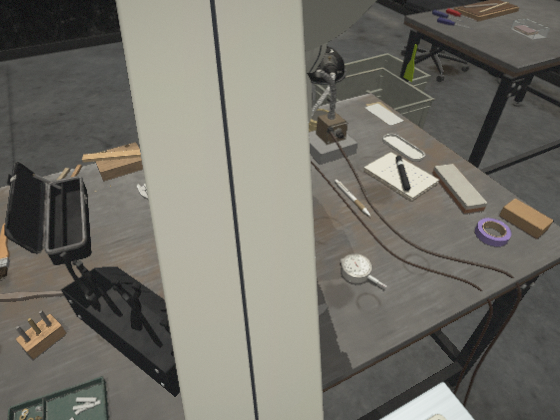

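```bash
python3 - <<'E'
from station import r
from fr import *; import cv2,pickle
q=ori(psi,1)
for y0,z in((-.045,.0),(-.030,.001)):
    h=r.move_l(W(-.042,y0,z),q,max_speed=.018,stop_force=15)
    o=r.get_obs();print(h,B(o["tool_pos"]),o["tool_pos"][2],(o["contact_force"]).round(2),o["ft_torque"].round(2),o["time_s"])
r.hold(1.0)
p=r.get_obs()["tool_pos"]
r.move_l(W(-.042,-.045,.002),q,max_speed=.03); r.hold(.2)
print(r.get_obs()["contact_force"].round(2))
r.move_l(W(-.042,-.05,.12),q,max_speed=.15)
r.reach(W(-.24,-.05,.12),q)
r.hold(.1)
d={k:r.capture(k) for k in("top","scene")};pickle.dump(d,open("cap3.pkl","wb"))
for k in d: cv2.imwrite(f"pics/{k}3.png",d[k]["pixels"])
print(r.get_obs()["time_s"])
E
```

```text
False (np.float64(-0.04205027255346833), np.float64(-0.044880629877362195)) -9.107864121607467e-05 [-0.18 -0.49 -0.38] [-0.18 -0.09 -0.02] 12.6333
False (np.float64(-0.04200997913249786), np.float64(-0.030009560810412114)) 0.0009746052658102244 [ 0.55 -0.2   0.67] [-0.03  0.04 -0.01] 13.6167
[0.22 0.44 0.64]
17.4083
```

View pics/top3.png

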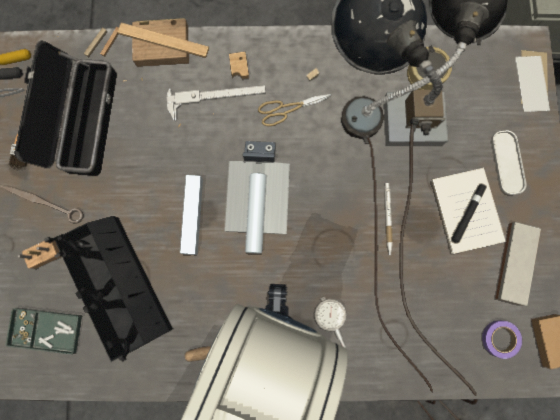

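View pics/scene3.png

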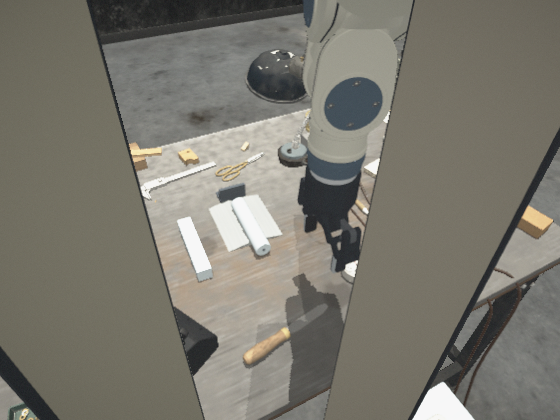

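The top view shows the bar lying in the groove, from about (258,173) to (255,253). I'll measure its position.

```bash
python3 - <<'E'
from station import r
import pickle;from meas import *;from fr import *
c=pickle.load(open("cap3.pkl","rb"))["top"]
b=bar(c,(256,215),zlo=.018);print(b,B(b[0]),b[1]-psi)
P=cloud(c);Z=P[...,2]
m=blob((Z>.02)&(Z<.04),(190,215));print("square",cv2.minAreaRect(P[m][:,:2].astype(np.float32)))
for s in(1,-1):
  for yaw in (psi,psi+np.pi/2):
    for x in(-.16,-.10):
      print(s,yaw,r.solve_ik(W(x,0,.012),ori(yaw,s)))
E
```

```text
(array([ 0.57841868, -0.02256406]), np.float64(-0.05295614520454111), np.float64(0.020264566908790575), np.float64(0.14961403454240663), np.float64(0.000726417628319991)) (np.float64(-0.03622167053393941), np.float64(-0.0003027400984959593)) 0.0033438547954588935
square ((0.577581524848938, 0.10123249888420105), (0.028902724385261536, 0.1503152698278427), 87.21934509277344)
1 -0.0563 [-0.21835805  0.2823795  -0.56989412  0.7185227   0.          1.40873828]
1 -0.0563 [-0.19927995  0.36604493 -0.43285091  0.77190048  0.          1.42781638]
1 1.5144963267948965 [-0.21835805  0.2823795  -0.56989412  0.7185227   0.         -0.16205805]
1 1.5144963267948965 [-0.19927995  0.36604493 -0.43285091  0.77190048  0.         -0.14297995]
-1 -0.0563 [-0.21835805  0.2823795  -0.56989412  0.7185227   0.         -1.73285437]
-1 -0.0563 [-0.19927995  0.36604493 -0.43285091  0.77190048  0.         -1.71377627]
-1 1.5144963267948965 [-0.21835805  0.2823795  -0.56989412  0.7185227   0.          2.97953461]
-1 1.5144963267948965 [-0.19927995  0.36604493 -0.43285091  0.77190048  0.          2.99861271]
```

```bash
python3 - <<'E'
from station import r
from fr import *; import cv2,pickle
q=ori(psi+np.pi/2,1)
r.reach(W(-.17,0,.12),q); r.grip(0.0,20)
print(r.get_obs()["finger_gap"])
r.move_l(W(-.165,0,.03),q,max_speed=.12)
r.move_l(W(-.165,0,.011),q,max_speed=.05,stop_force=10)
r.move_l(W(-.130,0,.011),q,max_speed=.05,stop_force=10)
h=r.move_l(W(-.084,0,.011),q,max_speed=.018,stop_force=7)
o=r.get_obs();print(h,B(o["tool_pos"]),o["tool_pos"][2],o["contact_force"].round(2),o["time_s"])
r.hold(.3);o=r.get_obs();print(B(o["tool_pos"]),o["contact_force"].round(2))
r.move_l(W(-.13,0,.011),q,max_speed=.04)
r.move_l(W(-.17,0,.12),q,max_speed=.15)
r.reach(W(-.26,-.03,.15),q); r.hold(.1)
d={k:r.capture(k) for k in("top","scene")};pickle.dump(d,open("cap4.pkl","wb"))
for k in d: cv2.imwrite(f"pics/{k}4.png",d[k]["pixels"])
cv2.imwrite("pics/c4.png",cv2.resize(d["top"]["pixels"][120:300,170:400],None,fx=3.4,fy=3.3,interpolation=2))
print(r.get_obs()["time_s"])
from meas import *
c=d["top"];b=bar(c,(256,205),zlo=.018);print(b,B(b[0]),b[1]-psi)
E
```

```text
-3.3657507478863314e-05
True (np.float64(-0.09163171232117293), np.float64(8.208589501251084e-05)) 0.010504658077015429 [-0.22  0.07 -0.15] 23.6417
(np.float64(-0.09226318855456303), np.float64(0.0002196189435996284)) [ 0.64 -0.04 -1.  ]
26.6417
(array([ 0.61709866, -0.02467992]), np.float64(-0.05551922046838312), np.float64(0.0204664240089935), np.float64(0.16702416809240195), np.float64(0.003705285223902378)) (np.float64(0.0025160840982371736), np.float64(-0.0002387172598426398)) 0.0007807795316168847
```

View pics/c4.png

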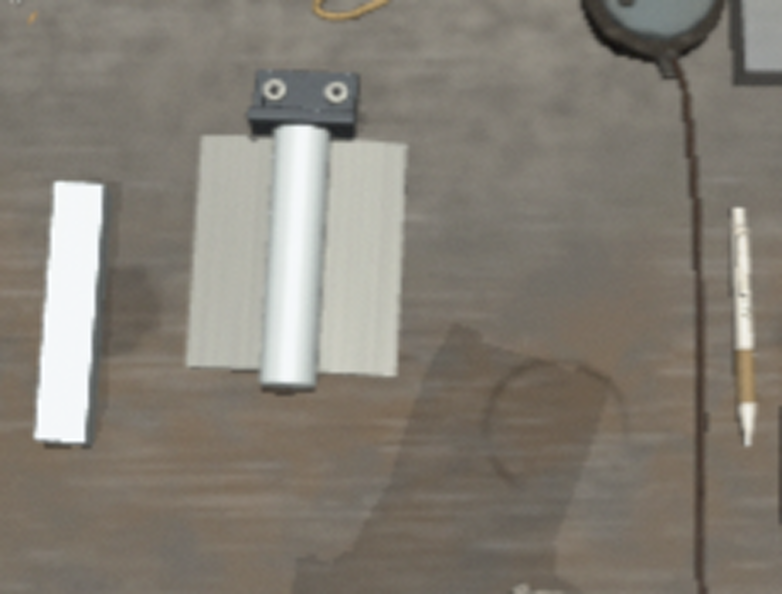

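View pics/top4.png

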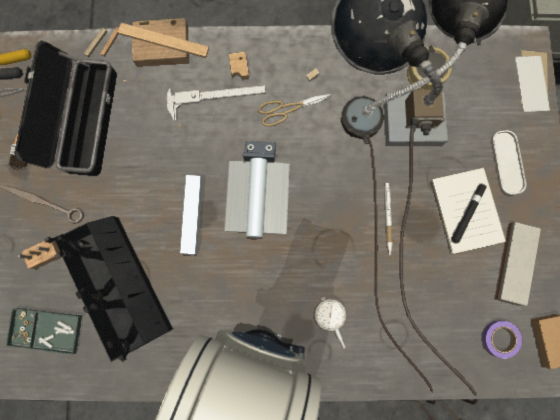

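```bash
python3 - <<'E'
import pickle;from meas import *;from fr import *
for f,sd in(("cap3.pkl",(256,215)),("cap4.pkl",(256,205))):
    c=pickle.load(open(f,"rb"))["top"];P=cloud(c);Z=P[...,2]
    m=blob((Z>.018)&(Z<.0385),sd);Q=P[m];X=(Q[:,:2]-O)@u;Y=(Q[:,:2]-O)@n
    k=(abs(Y)<.010)&(Z[m]>.026);x=X[k]
    print(f,"near end",np.percentile(x,.3),x.min(),"far",np.percentile(x,99.7))
    # profile along the axis near the stop face
    for lo in np.arange(.05,.082,.002):
        kk=(abs(((P[...,:2]-O)@n))<.006)&(abs((P[...,:2]-O)@u-lo)<.001)
        if f[3]=="4":print(round(lo,3),Z[kk].round(3)[:6])
    # stop-face edge from plate top on either side of bar
    S=(P[...,:2]-O);sx=S@u;sy=S@n
    k=(Z>.0385)&(Z<.046)&(abs(sy)<.028)&(sx>.05)&(sx<.09);print("plate x",np.percentile(sx[k],[.5,99.5]))
E
```

```text
cap3.pkl near end -0.11106939912591214 -0.11116477761523463 far 0.038746531959290696
plate x [0.06931605 0.07737946]
cap4.pkl near end -0.08103597573780628 -0.0810853185730978 far 0.06889794196753414
0.05 [0.035 0.035 0.036 0.036 0.036 0.036]
0.052 [0.035 0.035 0.036 0.036 0.037 0.036]
0.054 [0.035 0.036 0.036 0.037 0.037 0.036]
0.056 [0.035 0.036 0.036 0.036 0.037 0.036]
0.058 [0.035 0.036 0.036 0.037 0.037 0.036]
0.06 [0.035 0.036 0.036 0.036 0.036 0.036]
0.062 [0.035 0.036 0.036 0.036 0.036 0.036]
0.064 [0.035 0.035 0.036 0.036 0.036 0.036]
0.066 [0.035 0.035 0.036 0.036 0.036 0.036]
0.068 [0.037 0.037 0.037 0.037 0.038 0.039]
0.07 [0.041 0.041 0.041 0.041 0.04  0.04 ]
0.072 [0.042 0.042 0.042 0.041 0.041 0.041]
0.074 [0.042 0.042 0.042 0.041 0.041 0.041]
0.076 [0.042 0.041 0.041 0.041 0.041 0.041]
0.078 []
0.08 []
plate x [0.06871708 0.07737842]
```

The first push ended near the stop, but the remaining gap (0–1 mm) is too small for the cameras to settle. I'll push once more, slowly, to confirm the bar is seated.

```bash
python3 - <<'E'
from station import r
from fr import *; import cv2,pickle
from meas import *
q=ori(psi+np.pi/2,1)
r.reach(W(-.17,0,.12),q)
r.move_l(W(-.15,0,.012),q,max_speed=.12)
r.move_l(W(-.098,0,.012),q,max_speed=.05,stop_force=10)
r.hold(.1);t=r.get_obs()["contact_force"]
for tx in np.arange(-.096,-.0855,.0005):
    h=r.move_l(W(tx,0,.012),q,max_speed=.01,stop_force=14)
    o=r.get_obs();f=(o["contact_force"]-t)[:2]@u;print(h,tx.round(4),B(o["tool_pos"])[0].round(5),f.round(2))
    if h or f<-9:break
print(o["time_s"])
r.move_l(W(-.13,0,.012),q,max_speed=.03)
r.move_l(W(-.17,0,.12),q,max_speed=.15)
r.reach(W(-.26,-.03,.15),q); r.hold(.1)
d={k:r.capture(k) for k in("top","scene")};pickle.dump(d,open("cap5.pkl","wb"))
for k in d: cv2.imwrite(f"pics/{k}5.png",d[k]["pixels"])
c=d["top"];P=cloud(c);Z=P[...,2];m=blob((Z>.018)&(Z<.0385),(256,205));Q=P[m];X=(Q[:,:2]-O)@u;Y=(Q[:,:2]-O)@n
k=(abs(Y)<.01)&(Q[:,2]>.026);print("near",np.percentile(X[k],.3),"top z",np.percentile(Q[k,2],90),r.get_obs()["time_s"])
c0=pickle.load(open("cap0.pkl","rb"))["top"]
df=cv2.absdiff(c0["pixels"],c["pixels"]).max(2);cv2.imwrite("pics/df5.png",df)
E
```

```text
False -0.096 -0.09593 0.33
False -0.0955 -0.09549 1.55
False -0.095 -0.09498 0.45
False -0.0945 -0.09445 0.59
False -0.094 -0.09398 0.7
False -0.0935 -0.09345 -0.23
False -0.093 -0.09297 1.25
False -0.0925 -0.09249 0.21
False -0.092 -0.09199 0.04
False -0.0915 -0.09147 0.06
False -0.091 -0.09128 -0.58
False -0.0905 -0.09125 -4.99
False -0.09 -0.09128 -6.65
False -0.0895 -0.09127 -8.59
False -0.089 -0.09129 -10.3
33.3333
near -0.08087303558730512 top z 0.03646818054454579 36.45
```

View pics/df5.png

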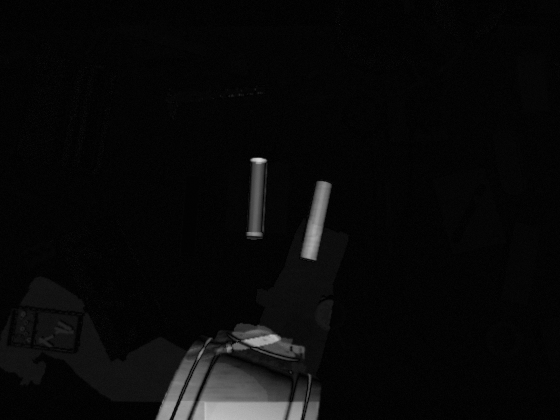

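View pics/scene5.png

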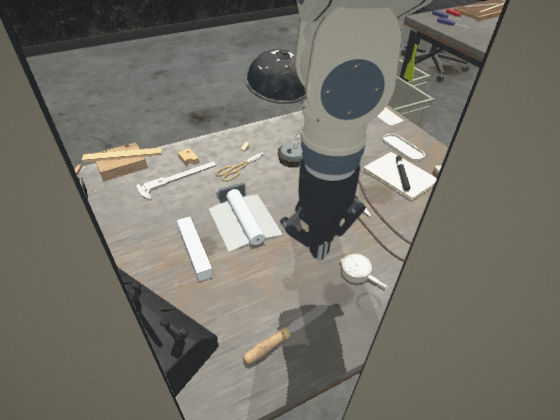

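The second push met a hard stop: the tool stayed at -91.3 mm while the force rose to 10 N, so the bar is against the plate. The difference image shows that only the bar moved.

```bash
python3 - <<'E'
from station import r
r.job_done(); print(r.get_obs()["time_s"])
E
```

```text
the job is handed in; nothing more can be done
the job is handed in; nothing more can be done
```

I rolled the round bar along the bench and up the ramp into the V-groove with the open fingers. Then I pushed its end with the closed fingers until it met the stop plate. The job was handed in at about 36 s, with the arm clear of everything.

**Bar in the groove:** After it dropped in, its axis was 20.3 mm above the bench (20.5 expected). It was 0.3 mm off the groove line and within 0.2° of it. After the last push its top was at 36.5 mm, which is right for a seated bar.

**Bar against the stop:** On the second push the tool stopped dead at −91.3 mm while the force rose to about 10 N. That puts the bar's near end at about −80.3 mm, against −80 expected. The camera put the end at −80.9 mm, about 0.6 mm short, but that is within its 2 mm calibration. It does not rule out a tiny gap, so I relied on the force reading.

**Other objects:** Before-and-after pictures from the top camera show nothing but the bar moved. The arm hid a little of the near edge of the bench in the last picture. While the bar was being rolled the arm also hid it from both cameras, so I checked it only once it was in the groove.

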